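Complete the brake-pad set and count it

ROBOT

A 6-joint arm with a two-finger parallel gripper is mounted at the origin on the work surface. World frame = base frame: x ahead of the robot, y to its left, z up, the work surface at z = 0. Lengths are in m, angles in rad, forces in N, time in s.
With the tool pointing down it reaches from about 0.275 to 0.725 m from the base axis. Payload 15.9 kg.
Tool frame: the origin (TCP) lies midway between the tips of the shut fingers; the grasp point (between the pads) lies 19 mm behind it (grip_point_offset is the distance from the TCP to the grasp point, in m); z points along the fingers, y is the line along which they close (so a half turn about z gives the same grasp; the last joint's range is limited). The gripper opens to 85 mm and grips with 20 to 120 N. Pads are 22 mm wide; open, the fingers measure 114 mm over their backs; the gripper's body (76 mm by 85 mm) begins 54 mm behind the grasp point. The pads swing forward as they close: fully open they stand 13 mm farther back than shut.
Start: joints at [-1.31, 0.213, -0.034, 1.323, 0, 1.571], TCP at [0.129, -0.483, 0.231] pointing down, gripper open.
Joint ranges: [-2.98, 2.98], [-0.74, 1.72], [-1.14, 1.35], [-2.1, 2.04], [-1.57, 1.44], [-3.14, 3.14]. Speed limits (rad/s): [1.89, 1.89, 2.39, 2.57, 3.14, 3.14].

INTERFACE

Orientations are given as a unit quaternion [w, x, y, z].
In Python, from plant import * gives the robot as it stands.
- The arm moves only by the tool drive_tool, never from a script. Its argument "increments" is a list of rows, each a list of 7 numbers: the closure, from -1 (fully open) to 1 (shut), then the shift along the tool's x, y, z normalised to -1 to 1, where 1 is 0.04 m, then the turn, a rotation vector about the tool's x, y, z normalised to -1 to 1, where 1 is 0.08 rad. A call has 1 to 10 rows; each row shifts and turns the commanded pose from where the row before left it, along the tool's axes as they then stand; what a row does not reach is not made up. A row lasts 1/12 s, in which the tool goes at most 41.7 mm and 7.16 degrees, less where a joint would pass 70% of its speed; a pose out of reach is approached as far as the arm can. A call with a number of a shift or a turn outside -1 to 1 is refused whole. A call with a gripper value outside its range is refused whole. The fingers move at their own pace and stop on an object; "newtons" is the grip in N (left out, the last holds). Time passes only in rows, so rows that do not move let the fingers close. It gives the time, the measured TCP pose, the force, the opening and the grip force at its end, in the units of the state.
- state(): the state, without advancing time (a new reading comes with each control period).
- get_image(name): name is "side" or "top" or "wrist"; returns a dict with "frame" (480x640x3 uint8, blue, green, red), "mtx" (3x3 intrinsics, pixels), "pose" (4x4, takes a point from camera to world coordinates); the wrist camera has in their place "hand_eye" (4x4, takes a point from camera to tool coordinates, whose origin is the TCP and whose axes are the flange's). Camera axes: x right, y up, looking along -z (the intrinsics and any distortion apply to the point x, -y, -z); pixel columns grow to the right and rows downward; lengths in m; the calibration is good to about 2 mm. The wrist camera is an equidistant fisheye: a pixel r from the principal point sees the ray r / f radians off the axis. A picture is of the moment at which its call begins: read the wrist's pose just before it. There is no depth.
- finish_job(): hands the job in; it is judged then, once.
The state is a dict: "t": time; "joints": joint angles; "dq": joint speeds; "effort": joint torques, N m; "eef_pos": TCP position; "eef_rot": TCP orientation; "contact_force": force on the tool from outside, world axes, zero at the start; "ft_torque": the same for the moment, N m; "finger_gap": finger opening in m; "finger_force": force on a finger pad.
Only numpy, scipy, OpenCV 4.12 (cv2) and the standard library are available. Lean on these libraries where they do the work, as an engineer would, in place of code of your own. Each camera call takes 0.05 s, during which the arm holds its last target. There are 200 camera calls.

TASK

The aluminium tray should hold a set of four brake pads, one per bay, but one bay is still bare: find it, take the good, full-thickness pad from the bench (not the thin worn one) and set it down flat in the bare bay, lining up and lengthwise like the others, without dropping it. Then count the finished set: swing the lever of the tally counter all the way to its stop and let it spring back. Leave everything else where it is.

Things in the scene. Friction and masses are not known exactly. Their poses are not given: they have to be found in the camera images.
- tray: fixed aluminium tray, 264 x 200, with 2 x 2 bays, each 126 (x) by 94 to 96 (y) inside, floor top 6 above its underside, walls 4 thick and 6 above the floor. Origin at the centre of its underside on the bench; x along the bays' long side.
- bay0 (a point): centre of a tray bay, on its floor (near row, left seen from the robot), at -65, 49, 6 in the tray's frame. Three of the four bays hold a pad at the start; which is bare changes.
- bay1 (a point): centre of a tray bay, on its floor (near row, right seen from the robot), at -65, -49, 6 in the tray's frame. Three of the four bays hold a pad at the start; which is bare changes.
- bay2 (a point): centre of a tray bay, on its floor (far row, left seen from the robot), at 65, 49, 6 in the tray's frame. Three of the four bays hold a pad at the start; which is bare changes.
- bay3 (a point): centre of a tray bay, on its floor (far row, right seen from the robot), at 65, -49, 6 in the tray's frame. Three of the four bays hold a pad at the start; which is bare changes.
- pad_a: brake pad: dark steel backing plate with a grey lining on top, grooved across its middle. 110 long (x, with a 9 mm ear at each end, 20 wide, 5 thick), 40 wide (y), 16 thick (backing 5, lining 11). Origin: centre of underside, z out of the lining; same turned half round. About 0.3 kg. Already lying in one of the tray's bays (which one changes); to be left there.
- pad_b: brake pad: dark steel backing plate with a grey lining on top, grooved across its middle. 110 long (x, with a 9 mm ear at each end, 20 wide, 5 thick), 40 wide (y), 16 thick (backing 5, lining 11). Origin: centre of underside, z out of the lining; same turned half round. About 0.3 kg. Already lying in one of the tray's bays (which one changes); to be left there.
- pad_c: brake pad: dark steel backing plate with a grey lining on top, grooved across its middle. 110 long (x, with a 9 mm ear at each end, 20 wide, 5 thick), 40 wide (y), 16 thick (backing 5, lining 11). Origin: centre of underside, z out of the lining; same turned half round. About 0.3 kg. Already lying in one of the tray's bays (which one changes); to be left there.
- pad_full: brake pad: dark steel backing plate with a grey lining on top, grooved across its middle. 110 long (x, with a 9 mm ear at each end, 20 wide, 5 thick), 40 wide (y), 16 thick (backing 5, lining 11). Origin: centre of underside, z out of the lining; same turned half round. About 0.3 kg. The good pad, lying lining up on the bench left of the tray.
- pad_worn: brake pad: dark steel backing plate with a grey lining on top. 110 long (x, with a 9 mm ear at each end, 20 wide, 5 thick), 40 wide (y), 7.5 thick (backing 5, lining 2.5). Origin: centre of underside, z out of the lining; same turned half round. About 0.3 kg. The worn-out pad: no groove left. Lies lining up on the bench left of the tray; to be left alone.
- counter: fixed tally counter right of the tray: grey case 110 (x) x 80 (y) x 45 high, on a 150 x 50 x 4 foot, four white number windows on top at the far side, and a steel lever on top that turns about a vertical pivot at the case's centre and reaches out beyond the front (-x) side. Origin at the centre of its underside.
- lever (a joint): angle of the counter's lever, rad: 0 at rest, 0.9 at its stop, counter-clockwise seen from above (the knob in front of the case moves to the robot's right). Sprung back to 0; 4 N at the knob holds it at the stop. At rest it points 0.45 rad to the +y side of the counter's -x axis, at the stop 0.45 rad to the -y side.
- lever_knob (a point): top centre of the upright black knob at the lever's end: cylinder 16 in diameter, 38 tall, its top 90 above the bench, on an arm 12 wide and 5 thick whose upper side is 54 above the bench; 90 from the pivot axis. Moves with the lever. Nothing near the knob is higher than 57 above the bench.
- lever_pivot (a point): on the lever's vertical pivot axis, 49 above the bench.
- tin: bystander: closed steel tin, 84 in diameter, 60 high, beyond the tray to the left. Origin at the centre of its underside.
- wrench: bystander: steel wrench 190 long lying across, beyond the tray. Its x axis runs along it.
- socket: bystander: deep steel socket standing upright, 30 in diameter, 62 high, on the robot's side of the counter. Origin at the centre of its underside.
Mind the look-alikes: they are no part of the job. Leave any purple or red look-alike of the pad_full alone. Several things look just like the counter: the one meant starts farthest from the robot's base.

How it is judged:
By the outcome, as a careful person would: the job done as asked, in the order asked, and still so for the second after the job is handed in, with the robot touching nothing.
It also fails if it takes over 56 s, if anything falls off the work surface, if the arm or the gripper's body presses on something with over 40 N, if the wrist force passes 120 N, or if a joint passes its speed limit or range.

## Working session

There is one attempt and no reset: what is moved stays moved. The work goes in short steps, Python scripts to look and compute and a tool call to move; the robot and the scene stay as the last step left them, time stands still between calls to the robot, and variables do not carry over. Pictures are saved under pics/ and viewed, at most 10 in all, crops included, and the job is handed in when it is done.

Besides the shell and the picture viewer there is one more tool, called after "Call:" as a command line: name --pt "numbers of a row" for each row, then --argument value for the rest. drive_tool: Moves the arm, as the interface text tells. Scaled input: -1 to 1 covers 0.04 m each way for a shift and 0.08 rad each way for a turn. Its arguments: {"type":"object","properties":{"increments":{"type":"array"},"newtons":{"type":"number"}},"required":["increments"]}

```bash
mkdir -p pics; ls; python3 - <<'E'
from plant import *
import cv2,numpy as np
s=state(); print(s['t'],s['eef_pos'],s['eef_rot'],s['finger_gap'])
for n in ['top','side']:
    d=get_image(n); cv2.imwrite(f'pics/{n}0.png',d['frame']); np.savez(f'pics/{n}0.npz',**d); print(n,d['mtx'].tolist(),np.round(d['pose'],4).tolist(),[k for k in d])
E
```

```text
pics
0.0 [ 0.12883174 -0.48276256  0.23081076] [-5.59788349e-04  9.91509139e-01  1.30035793e-01 -8.09532508e-05] 0.08527216076208159
top [[514.0630878241677, 0.0, 314.92293496473104], [0.0, 514.0630878241677, 231.88806784752288], [0.0, 0.0, 1.0]] [[0.0159, 0.9922, -0.124, 0.3601], [-0.9998, 0.0147, -0.01, -0.0032], [-0.0081, 0.1242, 0.9922, 1.2277], [0.0, 0.0, 0.0, 1.0]] ['frame', 'mtx', 'pose']
side [[567.0021079575077, 0.0, 331.82109810668163], [0.0, 567.0021079575077, 241.75242509117498], [0.0, 0.0, 1.0]] [[0.9996, -0.0012, -0.0267, 0.4534], [-0.0188, 0.6805, -0.7325, -1.1199], [0.019, 0.7327, 0.6803, 1.1453], [0.0, 0.0, 0.0, 1.0]] ['frame', 'mtx', 'pose']
```

View pics/top0.png

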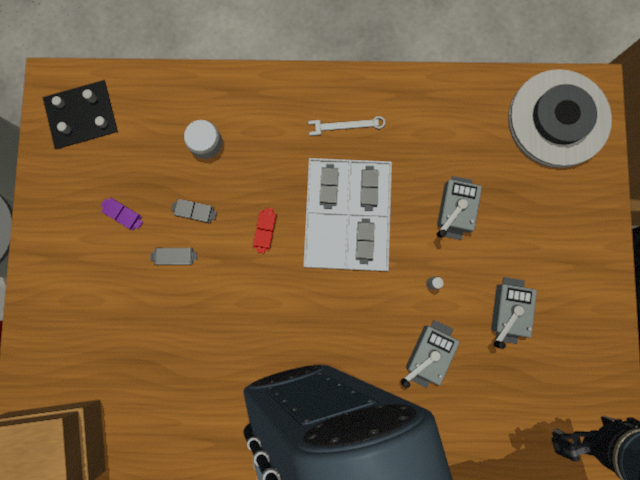

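View pics/side0.png

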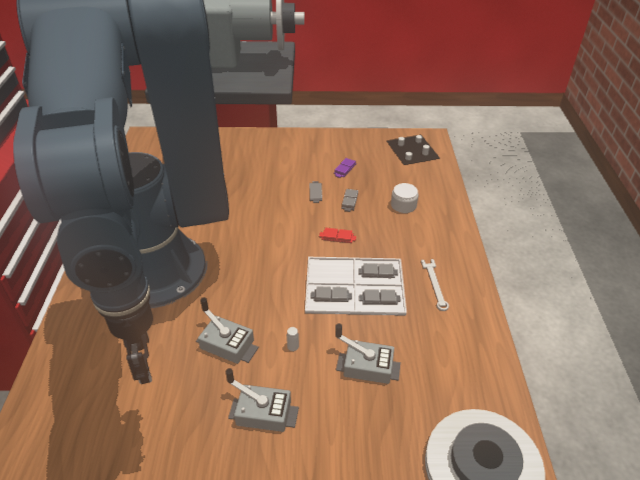

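Top view: the bare bay is near-left, bay0, at about (327,240). Grey pads: (194,211) has a groove, so it should be pad_full; (174,256) has none, so it should be the worn one; purple (121,213) and red (264,230) are look-alikes. Counters: (460,207), (515,310) and (433,353); the farthest from the base is the one meant, and I'll check that numerically.

```bash
cat > h.py <<'E'
import numpy as np,cv2
def ray(d,uv):
    K=d['mtx'];P=d['pose'];uv=np.atleast_2d(np.float64(uv))
    c=np.c_[(uv[:,0]-K[0,2])/K[0,0],-(uv[:,1]-K[1,2])/K[1,1],-np.ones(len(uv))]
    return P[:3,3],c@P[:3,:3].T
def onplane(d,uv,z):
    o,r=ray(d,uv); return o+r*((z-o[2])/r[:,2])[:,None]
def load(n): return dict(np.load(f'pics/{n}.npz'))
def blob(mask,roi):
    x0,y0,x1,y1=roi; m=np.zeros_like(mask); m[y0:y1,x0:x1]=mask[y0:y1,x0:x1]
    cs,_=cv2.findContours(m,cv2.RETR_EXTERNAL,cv2.CHAIN_APPROX_NONE)
    return max(cs,key=cv2.contourArea)[:,0,:].astype(float)
def rect(d,c,z):
    p=onplane(d,c,z)[:,:2]; (cx,cy),(w,h),a=cv2.minAreaRect((p*1000).astype(np.float32))
    if w<h: w,h,a=h,w,a+90
    return np.round([cx,cy,w,h,(a+90)%180-90],1)
E
python3 - <<'E'
from h import *
d=load('top0'); f=d['frame']; hsv=cv2.cvtColor(f,cv2.COLOR_BGR2HSV)
m=((hsv[...,1]<70)&(hsv[...,2]>40)).astype(np.uint8)*255
for n,roi,z in [('full',(165,190,225,232),.008),('worn',(145,240,205,275),.004),('tray',(295,150,400,280),.012),('cA',(436,172,490,245),.045),('cB',(490,272,545,350),.045),('cC',(400,315,465,390),.045),('socket',(425,270,447,295),.06)]:
    print(n,rect(d,blob(m,roi),z))
# counter windows white and knob
k=(hsv[...,2]<45).astype(np.uint8)*255
for n,roi in [('A',(430,225,450,246)),('B',(488,335,508,355)),('C',(395,372,415,393))]:
    c=blob(k,roi); p=onplane(d,[c.mean(0)],.08)[0]; print('knob',n,c.mean(0),p, np.hypot(*p[:2]))
for n,uv in [('A',(463,203)),('B',(518,311)),('C',(435,356))]:
    p=onplane(d,[uv],.052)[0]; print('pivot',n,p,np.hypot(*p[:2]))
a=cv2.resize(f[185:275,145:215],None,fx=5,fy=5,interpolation=cv2.INTER_CUBIC)
b=cv2.resize(f[170:260,425:500],None,fx=5,fy=5,interpolation=cv2.INTER_CUBIC)
cv2.imwrite('pics/crop1.png',np.hstack([a,b]))
E
```

```text
full [560.8 302.  108.5  41.   78.3]
worn [450.  346.3 108.3  38.3 -89.1]
tray [557.9 -68.8 266.2 201.7  -1.8]
cA [ 569.2 -325.2  143.2   85.   -11.4]
cB [ 334.1 -444.7  144.3   90.2   -8.6]
cC [ 225.8 -255.8  162.4   85.2  -25.1]
socket [ 395.  -264.2   36.2   24.7  -89.1]
knob A [441.44444444 233.11111111] [ 0.50501866 -0.27564153  0.08      ] 0.5753452062289502
knob B [498.96153846 344.07692308] [ 0.26263397 -0.39742491  0.08      ] 0.4763645251275613
knob C [404.90909091 382.72727273] [ 0.17703094 -0.19184047  0.08      ] 0.2610416052967008
pivot A [ 0.57957064 -0.33313     0.052     ] 0.6684891348053066
pivot B [ 0.33415819 -0.45191541  0.052     ] 0.5620402439790668
pivot C [ 0.23175423 -0.26388081  0.052     ] 0.3512023757862138
```

View pics/crop1.png

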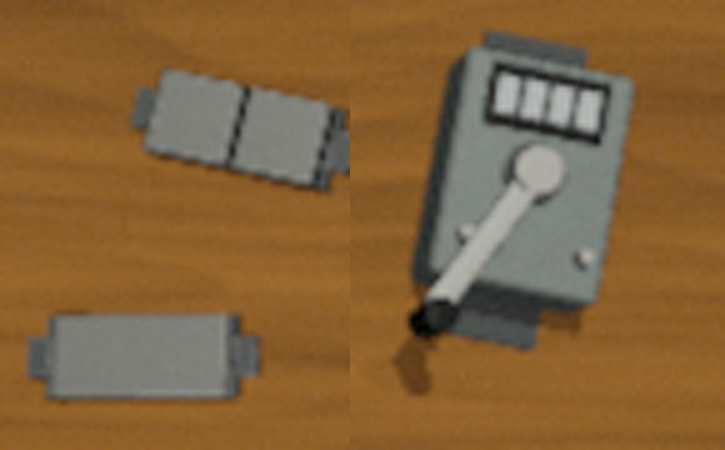

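The crop confirms it. The pad at (194,211) has a groove and a thick lining, so it is pad_full, at (0.561,0.302). The one at (174,256) is ungrooved and thin, so it is the worn one. Counter A at (460,207) has its pivot 0.668 m from the base, against 0.562 and 0.351 for the others, so A is the one meant. I'll set out by turning the tool first.

Call:
drive_tool --pt "-1 0 0 0 0 0 -1" --pt "-1 0 0 0 0 0 -1" --pt "-1 0 0 0 0 0 -1" --pt "-1 0 0 0 0 0 -1" --pt "-1 0 0 0 0 0 -1" --pt "-1 0 0 0 0 0 -1" --pt "-1 0 0 0 0 0 -1" --pt "-1 0 0 0 0 0 -1" --pt "-1 0 0 0 0 0 -1" --pt "-1 0 0 0 0 0 -1" --newtons 60

```text
t: 0.93
eef_pos: [0.1289, -0.4829, 0.231]
eef_rot: [-0.0, 0.862, 0.508, 0.0]
contact_force: [0.8, -0.1, 0.3]
finger_gap: 0.0856
finger_force: 0.0
```

```bash
cat > go.py <<'E'
# usage: go.py x y z closing_deg : offset to a target in tool axes (units of rows) after current orientation / after turn
import sys,numpy as np
from plant import *
from scipy.spatial.transform import Rotation as R
s=state(); q=np.array(s['eef_rot']); r=R.from_quat(q[[1,2,3,0]]); p=np.array(s['eef_pos'])
print('t',s['t'],'p',np.round(p,4),'j',np.round(s['joints'],3),'F',np.round(s['contact_force'],1),'gap',round(s['finger_gap'],4))
M=r.as_matrix(); a=np.degrees(np.arctan2(M[1,1],M[0,1])); print('closing',round(a,1),'z',np.round(M[:,2],3))
if len(sys.argv)>3:
    v=np.array([float(i) for i in sys.argv[1:4]])-p
    print('shift tool m/0.04 now',np.round(M.T@v/.04,3))
    if len(sys.argv)>4:
        for g in (float(sys.argv[4]),float(sys.argv[4])+180):
            da=(g-a+180)%360-180; print('turn z units',round(-np.radians(da)/.08,2), 'shift after', np.round((R.from_euler('z',da,degrees=True)*r).as_matrix().T@v/.04,3))
E
python3 go.py 0.561 0.302 0.2 -11.7
```

```text
t 0.9333 p [ 0.1289 -0.4829  0.231 ] j [-1.31   0.213 -0.035  1.324  0.     0.767] F [ 0.8 -0.1  0.3] gap 0.0856
closing -29.0 z [-0.     0.001 -1.   ]
shift tool m/0.04 now [22.399 -0.062  0.787]
turn z units -3.77 shift after [21.404  6.6    0.783]
turn z units 35.5 shift after [-21.405  -6.6     0.767]
```

Call:
drive_tool --pt "-1 0.5 0 0 0 0 0" --pt "-1 0.85 0 0 0 0 0" --pt "-1 0.85 0 0 0 0 0" --pt "-1 0.85 0 0 0 0 0" --pt "-1 0.85 0 0 0 0 0" --pt "-1 0.85 0 0 0 0 0" --pt "-1 0.85 0 0 0 0 0" --pt "-1 0.85 0 0 0 0 0" --pt "-1 0.85 0 0 0 0 0" --pt "-1 0.85 0 0 0 0 0"

```text
t: 1.77
eef_pos: [0.2883, -0.197, 0.2312]
eef_rot: [0.0, 0.863, 0.506, -0.0]
contact_force: [1.0, -1.5, 0.3]
finger_gap: 0.0854
finger_force: 0.0
```

Call:
drive_tool --pt "-1 0.85 0 0 0 0 0" --pt "-1 0.85 0 0 0 0 0" --pt "-1 0.85 0 0 0 0 0" --pt "-1 0.85 0 0 0 0 0" --pt "-1 0.85 0 0 0 0 0" --pt "-1 0.85 0 0 0 0 0" --pt "-1 0.85 0 0 0 0 0" --pt "-1 0.85 0 0 0 0 0" --pt "-1 0.85 0 0 0 0 0" --pt "-1 0.5 0 0 0 0 0"

```text
t: 2.6
eef_pos: [0.4481, 0.0887, 0.2308]
eef_rot: [-0.0, 0.862, 0.507, -0.0]
contact_force: [-0.2, -0.3, -0.3]
finger_gap: 0.0854
finger_force: 0.0
```

Call:
drive_tool --pt "-1 0 0 0 0 0 -1" --pt "-1 0 0 0 0 0 -1" --pt "-1 0 0 0 0 0 -1" --pt "-1 0 0 0 0 0 -1" --pt "-1 0 0 0 0 0 -1" --pt "-1 0 0 0 0 0 -1" --pt "-1 0 0 0 0 0 -1" --pt "-1 0 0 0 0 0 -1" --pt "-1 0 0 0 0 0 -1" --pt "-1 0 0 0 0 0 -1"

```text
t: 3.43
eef_pos: [0.447, 0.0859, 0.2311]
eef_rot: [-0.0, 0.596, 0.803, -0.0]
contact_force: [-0.7, 0.1, 0.3]
finger_gap: 0.0854
finger_force: 0.0
```

Call:
drive_tool --pt "-1 0 0 0 0 0 -1" --pt "-1 0 0 0 0 0 -1" --pt "-1 0 0 0 0 0 -1" --pt "-1 0 0 0 0 0 -1" --pt "-1 0 0 0 0 0 -1" --pt "-1 0 0 0 0 0 -1" --pt "-1 0 0 0 0 0 -1" --pt "-1 0 0 0 0 0 -1" --pt "-1 0 0 0 0 0 -1" --pt "-1 0 0 0 0 0 -1"

```text
t: 4.27
eef_pos: [0.447, 0.0859, 0.231]
eef_rot: [-0.0, 0.236, 0.972, -0.0]
contact_force: [0.6, 0.8, 0.6]
finger_gap: 0.0852
finger_force: 0.0
```

Call:
drive_tool --pt "-1 0 0 0 0 0 -1" --pt "-1 0 0 0 0 0 -1" --pt "-1 0 0 0 0 0 -1" --pt "-1 0 0 0 0 0 -1" --pt "-1 0 0 0 0 0 -1" --pt "-1 0 0 0 0 0 -1" --pt "-1 0 0 0 0 0 -1" --pt "-1 0 0 0 0 0 -1" --pt "-1 0 0 0 0 0 -1" --pt "-1 0 0 0 0 0 -1"

```text
t: 5.1
eef_pos: [0.447, 0.0859, 0.231]
eef_rot: [-0.0, -0.161, 0.987, -0.0]
contact_force: [0.3, -0.0, -0.2]
finger_gap: 0.0853
finger_force: 0.0
```

```bash
python3 go.py 0.561 0.302 0.2 -11.7
```

```text
t 5.1 p [0.447  0.0859 0.231 ] j [ 0.19   0.121 -0.145  1.305 -0.    -0.133] F [ 0.3 -0.  -0.2] gap 0.0853
closing 108.5 z [-0.001 -0.    -1.   ]
shift tool m/0.04 now [-4.418  4.218  0.774]
turn z units 26.23 shift after [5.868 1.695 0.78 ]
turn z units -13.04 shift after [-5.869 -1.695  0.772]
```

Turn 13 more rows, then shift over the pad and down to 0.14 m to look with the wrist camera.

Call:
drive_tool --pt "-1 0 0 0 0 0 -1" --pt "-1 0 0 0 0 0 -1" --pt "-1 0 0 0 0 0 -1" --pt "-1 0 0 0 0 0 -1" --pt "-1 0 0 0 0 0 -1" --pt "-1 0 0 0 0 0 -1" --pt "-1 0 0 0 0 0 -1" --pt "-1 0 0 0 0 0 -1" --pt "-1 0 0 0 0 0 -1" --pt "-1 0 0 0 0 0 -1"

```text
t: 5.93
eef_pos: [0.447, 0.0859, 0.231]
eef_rot: [-0.0, -0.533, 0.846, 0.0]
contact_force: [-0.1, 0.7, 0.3]
finger_gap: 0.0857
finger_force: 0.0
```

Call:
drive_tool --pt "-1 0 0 0 0 0 -1" --pt "-1 0 0 0 0 0 -1" --pt "-1 0 0 0 0 0 -1" --pt "-1 -0.85 -0.25 0.3 0 0 0" --pt "-1 -0.85 -0.25 0.3 0 0 0" --pt "-1 -0.85 -0.25 0.3 0 0 0" --pt "-1 -0.85 -0.25 0.3 0 0 0" --pt "-1 -0.85 -0.25 0.3 0 0 0" --pt "-1 -0.85 -0.25 0.3 0 0 0" --pt "-1 -0.75 -0.2 0.2 0 0 0"

```text
t: 6.77
eef_pos: [0.563, 0.3022, 0.1494]
eef_rot: [-0.001, -0.629, 0.778, 0.0]
contact_force: [0.9, -0.2, 0.2]
finger_gap: 0.0855
finger_force: 0.0
```

Call:
drive_tool --pt "-1 0 0 0 0 0 0" --pt "-1 0 0 0 0 0 0"

```text
t: 6.93
eef_pos: [0.5624, 0.3013, 0.1495]
eef_rot: [-0.001, -0.629, 0.777, 0.0]
contact_force: [0.1, 0.3, -0.1]
finger_gap: 0.0856
finger_force: 0.0
```

```bash
python3 go.py 0.561 0.302 0.1 -11.7; python3 - <<'E'
from plant import *
import cv2,numpy as np
s=state(); d=get_image('wrist'); cv2.imwrite('pics/w1.png',d['frame']); np.savez('pics/w1.npz',p=s['eef_pos'],q=s['eef_rot'],**d)
print({k:(np.round(v,4).tolist() if k!='frame' else 0) for k,v in d.items()})
E
```

```text
t 6.9333 p [0.5624 0.3013 0.1495] j [ 0.492  0.528  0.214  1.259 -0.    -0.869] F [ 0.1  0.3 -0.1] gap 0.0856
closing 168.0 z [-0.002 -0.001 -1.   ]
shift tool m/0.04 now [-0.011  0.036  1.237]
turn z units 39.2 shift after [ 0.007 -0.041  1.237]
turn z units -0.07 shift after [-0.011  0.036  1.237]
{'frame': 0, 'mtx': [[371.6483, 0.0, 317.5359], [0.0, 371.6483, 231.7865], [0.0, 0.0, 1.0]], 'hand_eye': [[0.0003, 0.9598, 0.2807, 0.0722], [1.0, -0.0001, -0.0007, -0.0011], [-0.0006, 0.2807, -0.9598, -0.1419], [0.0, 0.0, 0.0, 1.0]]}
```

View pics/w1.png

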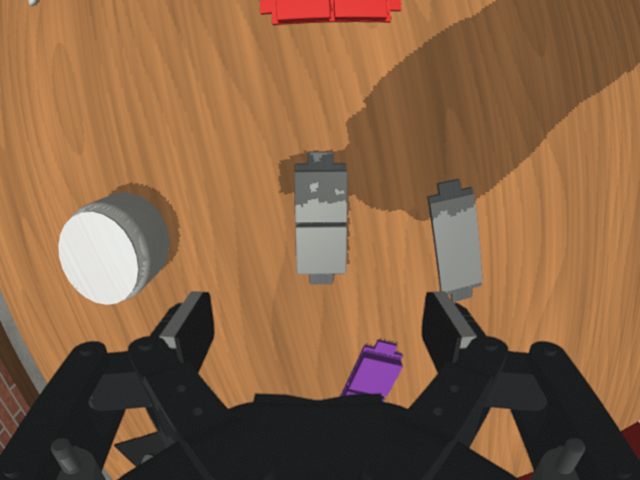

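The wrist view shows pad_full centred at about (321,224), upright between the fingers, with the worn pad clear to the right at (456,240). I'll cast the rays for its centre.

```bash
cat >> h.py <<'E'
from scipy.spatial.transform import Rotation as R
def wplane(d,uv,z):
    K=d['mtx'];q=d['q'];T=np.eye(4);T[:3,:3]=R.from_quat(q[[1,2,3,0]]).as_matrix();T[:3,3]=d['p'];T=T@d['hand_eye']
    uv=np.atleast_2d(np.float64(uv)); e=np.c_[(uv[:,0]-K[0,2])/K[0,0],(uv[:,1]-K[1,2])/K[1,1]]
    r=np.linalg.norm(e,axis=1)+1e-9; s=np.sin(r)/r
    v=np.c_[e[:,0]*s,-e[:,1]*s,-np.cos(r)]@T[:3,:3].T; o=T[:3,3]
    return o+v*((z-o[2])/v[:,2])[:,None]
E
python3 - <<'E'
from h import *
d=load('w1'); p=wplane(d,[(294,168),(347,168),(346,273),(297,273)],.016); print(np.round(p,4)); c=p.mean(0); print('ctr',c)
print('groove',wplane(d,[(296,223.5),(348,223.5)],.016).round(4))
print('ears',wplane(d,[(320,152),(321,283)],.005).round(4),wplane(d,[(320,152),(321,283)],.005).mean(0))
a=p[0]+p[1]-p[2]-p[3]; print('axis',np.degrees(np.arctan2(a[1],a[0])), np.linalg.norm(p[0]-p[1]),np.linalg.norm(p[1]-p[2]))
E
```

```text
[[0.5716 0.2572 0.016 ]
 [0.5331 0.2654 0.016 ]
 [0.5496 0.3477 0.016 ]
 [0.5881 0.3394 0.016 ]]
ctr [0.56058366 0.30244219 0.016     ]
groove [[0.5796 0.2993 0.016 ]
 [0.5405 0.3076 0.016 ]]
ears [[0.5503 0.2504 0.005 ]
 [0.5719 0.3569 0.005 ]] [0.56111387 0.30362494 0.005     ]
axis -101.34694671026473 0.039415062368454476 0.08389533340678162
```

Call:
drive_tool --pt "-1 -0.03 0.05 0.6 0 0 -0.1" --pt "-1 0 0 0.8 0 0 0" --pt "-1 0 0 0.8 0 0 0" --pt "-1 0 0 0.7 0 0 0" --pt "-1 0 0 0.4 0 0 0" --pt "-1 0 0 0.3 0 0 0" --pt "-1 0 0 0.11 0 0 0" --pt "-1 0 0 0 0 0 0"

```text
t: 7.65
eef_pos: [0.5606, 0.3009, 0.0027]
eef_rot: [-0.001, -0.631, 0.776, 0.0]
contact_force: [0.0, 1.1, -0.4]
finger_gap: 0.0855
finger_force: 0.0
```

Call:
drive_tool --pt "1 0 0 0 0 0 0" --pt "1 0 0 0 0 0 0" --pt "1 0 0 0 0 0 0" --pt "1 0 0 0 0 0 0" --pt "1 0 0 0 0 0 0" --pt "1 0 0 0 0 0 0" --pt "1 0 0 0 0 0 0" --pt "1 0 0 0 0 0 0" --newtons 60

```text
t: 8.32
eef_pos: [0.5616, 0.3023, 0.0041]
eef_rot: [0.001, -0.632, 0.775, -0.0]
contact_force: [-2.6, -1.7, 11.2]
finger_gap: 0.0384
finger_force: 60.5
```

Gripped at 38.4 mm and 60 N. Lift.

Call:
drive_tool --pt "1 0 0 -0.2 0 0 0" --pt "1 0 0 -0.5 0 0 0" --pt "1 0 0 -0.8 0 0 0" --pt "1 0 0 -0.8 0 0 0" --pt "1 0 0 -0.6 0 0 0" --pt "1 0 0 -0.2 0 0 0" --pt "1 0 0 0 0 0 0"

```text
t: 8.9
eef_pos: [0.5622, 0.3026, 0.1293]
eef_rot: [0.002, -0.632, 0.775, -0.0]
contact_force: [0.8, -0.6, -2.5]
finger_gap: 0.0385
finger_force: 61.4
```

```bash
python3 go.py 0.4945 -0.018 0.15 88.2;python3 - <<'E'
from plant import *
from h import *
s=state(); d=get_image('wrist'); cv2.imwrite('pics/w2.png',d['frame'])
d=load('top0'); f=d['frame']
cv2.imwrite('pics/tray.png',cv2.resize(f[150:280,295:400],None,fx=5,fy=4.6,interpolation=cv2.INTER_CUBIC)[:600])
hsv=cv2.cvtColor(f,cv2.COLOR_BGR2HSV)
m=((hsv[...,1]<70)&(hsv[...,2]<150)).astype(np.uint8)*255
for n,roi in [('bay2',(316,162,342,212)),('bay3',(358,162,382,212)),('bay1',(352,216,380,268))]: print(n,rect(d,blob(m,roi),.018))
E
```

```text
t 8.9 p [0.5622 0.3026 0.1293] j [ 0.494  0.531  0.166  1.203 -0.    -0.873] F [ 0.8 -0.6 -2.5] gap 0.0385
closing 168.3 z [ 0.003  0.002 -1.   ]
shift tool m/0.04 now [ 8.191  0.036 -0.538]
turn z units 17.48 shift after [ 1.439 -8.066 -0.498]
turn z units -21.79 shift after [-1.442  8.063 -0.538]
bay2 [623.  -22.1 108.7  41.9  -2.9]
bay3 [ 619.4 -118.8  108.2   41.2   -1.6]
bay1 [ 492.  -108.8  109.5   41.7   -2.4]
```

View pics/w2.png

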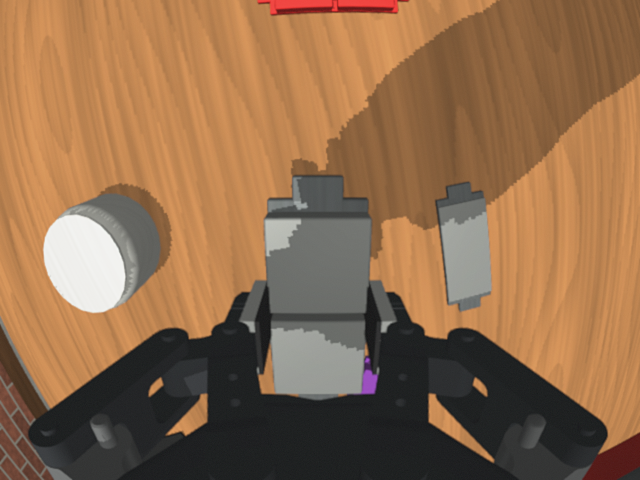

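The wrist view shows the pad hanging level and held at its groove (320,318). Carry it toward bay0, then turn.

Call:
drive_tool --pt "1 0.4 0 0 0 0 0.3" --pt "1 0.7 0 0 0 0 0" --pt "1 0.9 0 0 0 0 0" --pt "1 0.9 0 0 0 0 0" --pt "1 0.9 0 0 0 0 0" --pt "1 0.9 0 0 0 0 0" --pt "1 0.9 0 0 0 0 0" --pt "1 0.9 0 0 0 0 0" --pt "1 0.9 0 0 0 0 0" --pt "1 0.6 0 0 0 0 0"

```text
t: 9.78
eef_pos: [0.487, -0.0123, 0.125]
eef_rot: [-0.001, -0.622, 0.783, 0.001]
contact_force: [1.9, 0.1, -2.9]
finger_gap: 0.0382
finger_force: 61.3
```

Call:
drive_tool --pt "1 0.15 0 0 0 0 0.5" --pt "1 0 0 0 0 0 0.9" --pt "1 0 0 0 0 0 1" --pt "1 0 0 0 0 0 1" --pt "1 0 0 0 0 0 1" --pt "1 0 0 0 0 0 1" --pt "1 0 0 0 0 0 1" --pt "1 0 0 0 0 0 1" --pt "1 0 0 0 0 0 1" --pt "1 0 0 0 0 0 1"

```text
t: 10.62
eef_pos: [0.4867, -0.0156, 0.1249]
eef_rot: [-0.002, -0.289, 0.957, 0.001]
contact_force: [-0.3, 0.2, -2.3]
finger_gap: 0.038
finger_force: 61.4
```

Call:
drive_tool --pt "1 0 0 0 0 0 1" --pt "1 0 0 0 0 0 1" --pt "1 0 0 0 0 0 1" --pt "1 0 0 0 0 0 1" --pt "1 0 0 0 0 0 1" --pt "1 0 0 0 0 0 1" --pt "1 0 0 0 0 0 1" --pt "1 0 0 0 0 0 0.8" --pt "1 0 0 0 0 0 0" --pt "1 0 0 0 0 0 0"

```text
t: 11.45
eef_pos: [0.487, -0.0156, 0.1255]
eef_rot: [-0.001, 0.015, 1.0, 0.0]
contact_force: [-0.7, 0.1, -2.9]
finger_gap: 0.0381
finger_force: 61.3
```

```bash
python3 go.py 0.4948 -0.0173 0.06 87.9;python3 - <<'E'
from plant import *
import cv2,numpy as np
s=state(); d=get_image('wrist'); cv2.imwrite('pics/w3.png',d['frame']); np.savez('pics/w3.npz',p=s['eef_pos'],q=s['eef_rot'],**d)
E
```

```text
t 11.45 p [ 0.487  -0.0156  0.1255] j [-3.20e-02  2.36e-01 -2.78e-01  1.06e+00  0.00e+00 -1.00e-03] F [-0.7  0.1 -2.9] gap 0.0381
closing 88.2 z [-0.002  0.    -1.   ]
shift tool m/0.04 now [-0.2   -0.037  1.637]
turn z units 0.08 shift after [-0.2   -0.036  1.637]
turn z units -39.19 shift after [0.192 0.036 1.638]
```

View pics/w3.png

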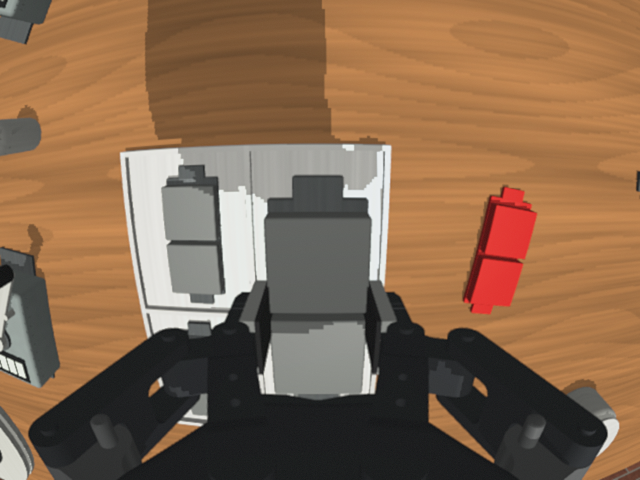

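The wrist view shows the tray's near corners at (121,153) and (391,146), the divider at about (251,150) and the cross wall at row ~308. The held pad lies straight, with its groove at row 318. Check the bay centre and the pad's offset.

```bash
python3 - <<'E'
from h import *
d=load('w3'); 
p=wplane(d,[(121,153),(391,146),(251,150),(148,307),(228,308)],.012); print(p.round(4))
n=p[0]-p[1]; print('width',np.linalg.norm(n),'yaw',np.degrees(np.arctan2(n[0],-n[1])))
y=np.arctan2(n[0],-n[1]); Rm=np.array([[np.cos(y),-np.sin(y)],[np.sin(y),np.cos(y)]])
o=(p[0]+p[1])[:2]/2+Rm@[132,0]*np.array(1e-3); print('tray',o,'bay0',o+Rm@[-.065,.049])
zt=d['p'][2]-.003+.016; q=wplane(d,[(272,316),(366,316),(265,217),(370,217)],zt)-d['p']; print('groove rel tcp',q.round(4))
q=wplane(d,[(293,177),(343,177)],zt-.011)-d['p']; print('ear rel',q.round(4))
E
```

```text
[[ 0.4246 -0.1628  0.012 ]
 [ 0.4307  0.036   0.012 ]
 [ 0.4307 -0.0608  0.012 ]
 [ 0.5521 -0.1604  0.012 ]
 [ 0.5514 -0.0893  0.012 ]]
width 0.1988832964041817 yaw -1.744602403356898
tray [ 0.55961517 -0.06745329] bay0 [ 0.49613708 -0.01649712]
groove rel tcp [[ 0.0014 -0.0189  0.013 ]
 [ 0.0025  0.0184  0.013 ]
 [-0.039  -0.0186  0.013 ]
 [-0.0378  0.0193  0.013 ]]
ear rel [[-0.0516 -0.0086  0.002 ]
 [-0.051   0.0104  0.002 ]]
```

Call:
drive_tool --pt "1 -0.18 -0.03 0 0 0 0" --pt "1 0 0 0.4 0 0 0" --pt "1 0 0 0.6 0 0 0" --pt "1 0 0 0.6 0 0 0" --pt "1 0 0 0.5 0 0 0" --pt "1 0 0 0.3 0 0 0" --pt "1 0 0 0.15 0 0 0" --pt "1 0 0 0.05 0 0 0" --pt "1 0 0 0 0 0 0" --pt "1 0 0 0 0 0 0"

```text
t: 12.33
eef_pos: [0.4958, -0.0171, 0.0236]
eef_rot: [0.001, 0.016, 1.0, -0.0]
contact_force: [1.2, -1.0, -2.0]
finger_gap: 0.0381
finger_force: 61.3
```

Call:
drive_tool --pt "1 0.04 0 0.1 0 0 0" --pt "1 0 0 0.1 0 0 0" --pt "1 0 0 0.06 0 0 0" --pt "1 0 0 0.04 0 0 0" --pt "1 0 0 0 0 0 0" --pt "1 0 0 0 0 0 0"

```text
t: 12.83
eef_pos: [0.4935, -0.017, 0.0109]
eef_rot: [-0.0, 0.016, 1.0, 0.0]
contact_force: [0.1, 0.4, -2.2]
finger_gap: 0.0383
finger_force: 61.3
```

Call:
drive_tool --pt "1 0 0 0.03 0 0 0" --pt "1 0 0 0 0 0 0" --pt "1 0 0 0 0 0 0"

```text
t: 13.08
eef_pos: [0.4937, -0.017, 0.0101]
eef_rot: [0.0, 0.016, 1.0, -0.0]
contact_force: [-3.0, -0.0, 5.8]
finger_gap: 0.0381
finger_force: 62.1
```

Call:
drive_tool --pt "1 0 0 0.03 0 0 0" --pt "1 0 0 0 0 0 0" --pt "1 0 0 0 0 0 0"

```text
t: 13.33
eef_pos: [0.4938, -0.017, 0.01]
eef_rot: [0.001, 0.016, 1.0, -0.0]
contact_force: [-12.6, 0.3, 31.7]
finger_gap: 0.0383
finger_force: 64.9
```

Seated on the floor. Ease off and open part way, keeping the fingers clear of the bay walls.

Call:
drive_tool --pt "1 0 0 -0.03 0 0 0" --pt "0.2 0 0 0 0 0 0" --pt "0.0 0 0 0 0 0 0" --pt "-0.2 0 0 0 0 0 0" --pt "-0.2 0 0 0 0 0 0" --pt "-0.2 0 0 0 0 0 0"

```text
t: 13.83
eef_pos: [0.4936, -0.017, 0.0096]
eef_rot: [-0.0, 0.016, 1.0, 0.0]
contact_force: [0.4, -0.1, 0.4]
finger_gap: 0.0515
finger_force: 0.0
```

Call:
drive_tool --pt "-0.2 0 0 -0.2 0 0 0" --pt "-0.2 0 0 -0.4 0 0 0" --pt "-0.2 0 0 -0.7 0 0 0" --pt "-0.2 0 0 -0.9 0 0 0" --pt "0 0 0 -0.9 0 0 0" --pt "0 0 0 -0.7 0 0 0" --pt "0 0 0 -0.4 0 0 0" --pt "0 0 0 -0.2 0 0 0" --pt "0 0 0 0 0 0 0"

```text
t: 14.58
eef_pos: [0.4943, -0.017, 0.1874]
eef_rot: [0.001, 0.016, 1.0, -0.0]
contact_force: [0.6, 0.9, -0.0]
finger_gap: 0.0425
finger_force: 0.0
```

```bash
python3 go.py 0.5075 -0.25 0.16; python3 - <<'E'
from plant import *
from h import *
s=state(); d=get_image('wrist'); np.savez('pics/w4.npz',p=s['eef_pos'],q=s['eef_rot'],**d)
e=get_image('side'); np.savez('pics/side1.npz',**e)
f=cv2.resize(e['frame'][230:390,280:410],None,fx=3,fy=3,interpolation=cv2.INTER_CUBIC)
g=cv2.resize(d['frame'],(640,480))[:, :400]
cv2.imwrite('pics/m4.png',np.hstack([g,f]))
E
```

```text
t 14.5833 p [ 0.4943 -0.017   0.1874] j [-0.034  0.212 -0.147  1.209 -0.    -0.002] F [ 0.6  0.9 -0. ] gap 0.0425
closing 88.1 z [ 0.003 -0.    -1.   ]
shift tool m/0.04 now [-0.519 -5.81   0.686]
```

View pics/m4.png

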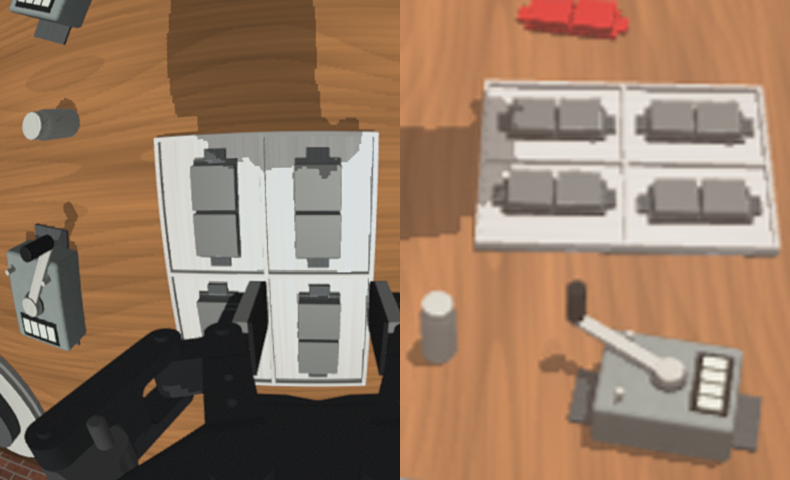

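The pad lies flat and straight in bay0, with all four bays full. In the side crop the knob top is at (575,287), full-image (338.3,325.7), and the pivot disc is at (667,372), full-image (369,354). Cross-check these against the top view.

```bash
python3 - <<'E'
from h import *
s=load('side1');t=load('top0')
print('knob top side',onplane(s,[(338.3,325.7)],.09).round(4),'top',onplane(t,[(440,234.5)],.09).round(4))
print('pivot side',onplane(s,[(369,354)],.055).round(4),'top',onplane(t,[(462.6,204)],.055).round(4))
w=load('w4'); print('wrist knob top',wplane(w,[(27,250)],.09).round(4),'pivot',wplane(w,[(31,302)],.055).round(4))
E
python3 go.py 0.5075 -0.278 0.16
```

```text
knob top side [[ 0.5046 -0.2748  0.09  ]] top [[ 0.5006 -0.27    0.09  ]]
pivot side [[ 0.5757 -0.3307  0.055 ]] top [[ 0.5767 -0.3313  0.055 ]]
wrist knob top [[ 0.5024 -0.2712  0.09  ]] pivot [[ 0.5723 -0.3253  0.055 ]]
t 14.6833 p [ 0.4932 -0.017   0.1849] j [-0.034  0.214 -0.151  1.207  0.    -0.002] F [ 0.5  0.4 -1.4] gap 0.0423
closing 88.1 z [-0.001  0.    -1.   ]
shift tool m/0.04 now [-0.572 -6.51   0.622]
```

Call:
drive_tool --pt "-0.2 -0.05 -0.4 0 0 0 0" --pt "-0.2 -0.05 -0.8 0 0 0 0" --pt "-0.2 -0.05 -0.9 0.1 0 0 0" --pt "-0.2 -0.05 -0.9 0.1 0 0 0" --pt "-0.2 -0.05 -0.9 0.1 0 0 0" --pt "-0.2 -0.05 -0.9 0.1 0 0 0" --pt "-0.2 -0.05 -0.9 0.1 0 0 0" --pt "-0.2 -0.05 -0.5 0.1 0 0 0" --pt "-0.2 -0.04 -0.23 0 0 0 0" --pt "-0.2 0 0 0 0 0 0"

```text
t: 15.52
eef_pos: [0.5018, -0.2758, 0.1598]
eef_rot: [-0.001, 0.017, 1.0, 0.001]
contact_force: [-0.1, 0.6, 0.4]
finger_gap: 0.0511
finger_force: 0.0
```

```bash
python3 go.py 0.502 -0.275 0.062; python3 - <<'E'
from plant import *
from h import *
s=state(); d=get_image('wrist'); np.savez('pics/w5.npz',p=s['eef_pos'],q=s['eef_rot'],**d); cv2.imwrite('pics/w5.png',d['frame'])
E
```

```text
t 15.5167 p [ 0.5018 -0.2758  0.1598] j [-0.502  0.386  0.021  1.208 -0.    -0.468] F [-0.1  0.6  0.4] gap 0.0511
closing 88.0 z [-0.002  0.001 -1.   ]
shift tool m/0.04 now [-0.009  0.018  2.446]
```

View pics/w5.png

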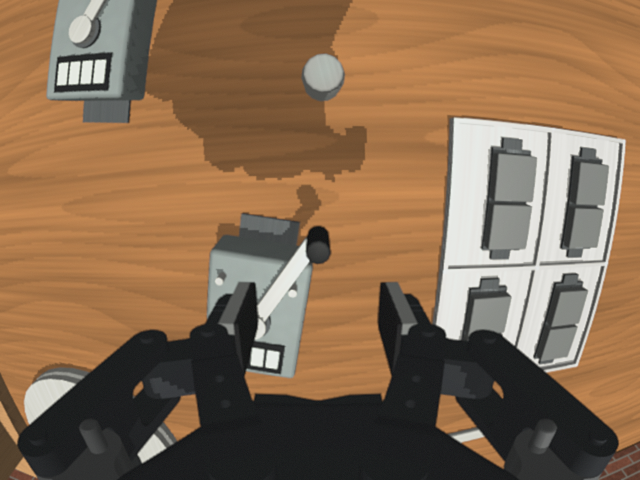

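The knob sits at about (318,245), between the fingers as planned. Quick check of its top position.

```bash
python3 - <<'E'
from h import *
w=load('w5'); print(wplane(w,[(318,252)],.09).round(4),wplane(w,[(318,236)],.09).round(4),wplane(w,[(318,236)],.055).round(4))
E
```

```text
[[ 0.5057 -0.2765  0.09  ]] [[ 0.4957 -0.2761  0.09  ]] [[ 0.5062 -0.2765  0.055 ]]
```

Call:
drive_tool --pt "-0.2 -0.05 0 0.4 0 0 0" --pt "-0.2 0 0 0.6 0 0 0" --pt "-0.2 0 0 0.6 0 0 0" --pt "-0.2 0 0 0.4 0 0 0" --pt "-0.2 0 0 0.3 0 0 0" --pt "-0.2 0 0 0.1 0 0 0" --pt "-0.2 0 0 0 0 0 0" --pt "-0.2 0 0 0 0 0 0"

```text
t: 16.23
eef_pos: [0.505, -0.274, 0.0663]
eef_rot: [0.0, 0.016, 1.0, -0.0]
contact_force: [-0.8, 0.7, -0.3]
finger_gap: 0.0514
finger_force: 0.0
```

Call:
drive_tool --pt "-0.2 0 -0.2 0 0 0 0" --pt "-0.2 0 -0.25 0 0 0 0" --pt "-0.2 0.07 -0.25 0 0 0 0" --pt "-0.2 0.07 -0.25 0 0 0 0" --pt "-0.2 0.07 -0.25 0 0 0 0" --pt "-0.2 0.05 -0.25 0 0 0 0" --pt "-0.2 0.03 -0.25 0 0 0 0" --pt "-0.2 0 -0.25 0 0 0 0" --pt "-0.2 -0.03 -0.2 0 0 0 0" --pt "-0.2 -0.05 0 0 0 0 0"

```text
t: 17.07
eef_pos: [0.4929, -0.3622, 0.0657]
eef_rot: [-0.0, 0.017, 1.0, -0.0]
contact_force: [-2.7, 3.8, -0.5]
finger_gap: 0.0514
finger_force: 1.7
```

Call:
drive_tool --pt "-0.2 0 -0.1 0 0 0 0" --pt "-0.2 0 0 0 0 0 0"

```text
t: 17.23
eef_pos: [0.4936, -0.3648, 0.0657]
eef_rot: [0.0, 0.017, 1.0, 0.0]
contact_force: [-1.3, 3.8, -0.2]
finger_gap: 0.0512
finger_force: 1.9
```

Call:
drive_tool --pt "-0.2 0 -0.07 0 0 0 0" --pt "-0.2 0 0 0 0 0 0" --pt "-0.2 0 0 0 0 0 0"

```text
t: 17.48
eef_pos: [0.4937, -0.3669, 0.0658]
eef_rot: [0.0, 0.016, 1.0, 0.0]
contact_force: [3.0, 4.8, -2.3]
finger_gap: 0.0511
finger_force: 2.2
```

Call:
drive_tool --pt "-0.2 0 -0.07 0 0 0 0" --pt "-0.2 0 0 0 0 0 0" --pt "-0.2 0 0 0 0 0 0"

```text
t: 17.73
eef_pos: [0.4936, -0.3697, 0.0658]
eef_rot: [0.0, 0.016, 1.0, 0.0]
contact_force: [2.1, 4.7, -1.0]
finger_gap: 0.0511
finger_force: 2.3
```

Call:
drive_tool --pt "-0.2 0 -0.07 0 0 0 0" --pt "-0.2 0 0 0 0 0 0" --pt "-0.2 0 0 0 0 0 0"

```text
t: 17.98
eef_pos: [0.4937, -0.3712, 0.0657]
eef_rot: [0.0, 0.016, 1.0, 0.001]
contact_force: [4.2, 13.0, 1.1]
finger_gap: 0.0516
finger_force: 6.7
```

Call:
drive_tool --pt "-0.2 0 -0.06 0 0 0 0" --pt "-0.2 0 0 0 0 0 0" --pt "-0.2 0 0 0 0 0 0"

```text
t: 18.23
eef_pos: [0.4937, -0.3721, 0.0656]
eef_rot: [0.001, 0.015, 1.0, 0.003]
contact_force: [6.7, 23.7, 4.4]
finger_gap: 0.0512
finger_force: 12.1
```

The force jumped from 5 to 24 N, so the lever is at its stop. Let it back along the same path.

Call:
drive_tool --pt "-0.2 0 0.1 0 0 0 0" --pt "-0.2 0 0.25 0 0 0 0" --pt "-0.2 0 0.3 0 0 0 0" --pt "-0.2 0 0.3 0 0 0 0" --pt "-0.2 0 0.3 0 0 0 0" --pt "-0.2 -0.05 0.3 0 0 0 0" --pt "-0.2 -0.08 0.3 0 0 0 0" --pt "-0.2 -0.08 0.3 0 0 0 0" --pt "-0.2 -0.05 0.3 0 0 0 0" --pt "-0.2 0 0.1 0 0 0 0"

```text
t: 19.07
eef_pos: [0.5072, -0.2718, 0.0657]
eef_rot: [-0.0, 0.016, 1.0, 0.0]
contact_force: [0.1, 0.9, 1.0]
finger_gap: 0.0511
finger_force: 0.0
```

Call:
drive_tool --pt "-0.2 0 0 0 0 0 0" --pt "-0.2 0 0 0 0 0 0" --pt "-0.2 0 0 0 0 0 0"

```text
t: 19.32
eef_pos: [0.5066, -0.2741, 0.0657]
eef_rot: [-0.0, 0.017, 1.0, -0.0]
contact_force: [-0.4, 0.6, -0.6]
finger_gap: 0.0511
finger_force: 0.0
```

No contact is left. Lift clear and check.

Call:
drive_tool --pt "-0.2 0 0 -0.2 0 0 0" --pt "-0.2 0 0 -0.4 0 0 0" --pt "-0.2 0 0 -0.6 0 0 0" --pt "-0.2 0 0 -0.7 0 0 0" --pt "-0.2 0 0 -0.7 0 0 0" --pt "-0.2 0 0 -0.5 0 0 0" --pt "-0.2 0 0 -0.2 0 0 0" --pt "-0.2 0 0 0 0 0 0" --pt "-0.2 0 0 0 0 0 0"

```text
t: 20.07
eef_pos: [0.5066, -0.2738, 0.1972]
eef_rot: [-0.0, 0.017, 1.0, 0.0]
contact_force: [-0.5, -0.2, 0.1]
finger_gap: 0.0513
finger_force: 0.0
```

```bash
python3 - <<'E'
from plant import *
import cv2
cv2.imwrite('pics/end.png',get_image('wrist')['frame']); print(state()['t'],state()['contact_force'])
E
```

```text
20.1167 [-0.53627453 -0.06482569 -0.64447027]
```

View pics/end.png

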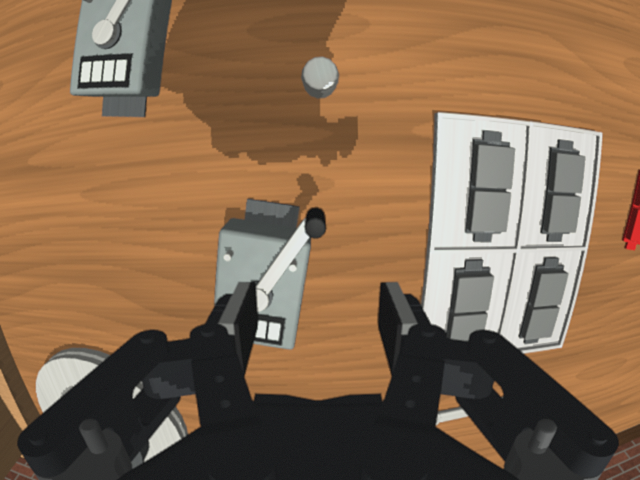

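The lever is back at rest with its knob at (315,222), and the tray is full with four aligned pads. Handing in.

```bash
python3 -c "
from plant import *
print(finish_job())"
```

```text
the job is handed in; nothing more can be done
None
```

The good pad now lies flat in bay0, lined up with the other three; the farthest counter's lever went to its stop and sprang back, and the job was handed in at about 20 s (the hand-in gave no verdict).

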